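# Find the curve-gauge leaf that fits the lens former

## Robot

A 7-joint arm with a two-finger parallel gripper is mounted at the origin on a cart in front of the work surface, level with it; the furniture and walls round the work are solid. World frame = base frame: x ahead of the robot, y to its left, z up, the work surface at z = 0. Lengths are in mm, angles in rad, forces in N, time in s.
With the tool pointing down it reaches from about 400 to 850 mm from the base axis. Payload 6.9 kg.
Tool frame: the origin (TCP) lies midway between the tips of the shut fingers; the grasp point (between the pads) lies 19 mm behind it; z points along the fingers, y is the line along which they close (so a half turn about z gives the same grasp; the last joint's range is limited). The gripper opens to 85 mm and grips with 20 to 120 N. Pads are 22 mm wide; open, the fingers measure 114 mm over their backs; the gripper's body (76 mm by 85 mm) begins 54 mm behind the grasp point. The pads swing forward as they close: fully open they stand 13 mm farther back than shut.
Start: joints at [1.28, 0.507, -0.238, 1.5, 0.126, 1.149, -0.155], TCP at [240.937, -576.681, 231.275] pointing down, gripper open.
Joint ranges: [-3.08, 3.08], [-0.24, 2.05], [-1.43, 1.35], [0, 2.5], [-1.52, 4.66], [0.17, 1.96], [-2.89, 2.89]. Speed limits (rad/s): [2.39, 2.39, 3.14, 3.14, 3.14, 3.14, 3.14].

## Interface

Orientations are given as a unit quaternion [w, x, y, z].
In Python, from cell import sensors, camera, get_calibration, env gives the robot as it stands.
- The arm moves only by the tool jog_arm, never from a script. Its argument "moves" is a list of rows, each a list of 6 numbers: the shift along the tool's x, y, z normalised to -1 to 1, where 1 is 300 mm, then the turn, a rotation vector about the tool's x, y, z normalised to -1 to 1, where 1 is 60 degrees. In form: [[x, y, z, rx, ry, rz], ...]. A call has 1 to 10 rows; each row is the pose to reach, as a shift and turn from the pose commanded when the call began, along the tool's axes at that moment; what a row does not reach only later rows make up. A row lasts 1/12 s, in which the tool goes at most 41.7 mm and 7.16 degrees, less where a joint would pass 70% of its speed; a pose out of reach is approached as far as the arm can. A call with a number of a shift or a turn outside -1 to 1 is refused whole. A call with a gripper value outside its range is refused whole. "hand" is the closure, from 0 (fully open) to 1 (shut), set as the call begins (left out, the last holds). The fingers move at their own pace and stop on an object; "newtons" is the grip in N (left out, the last holds). Time passes only in rows, so rows that repeat a pose let the fingers close. It gives the time, the measured TCP pose, the force, the opening and the grip force at its end, in the units of the state.
- sensors.sense(): the state, without advancing time (a new reading comes with each control period).
- camera(name): name is "scene" or "side" or "wrist"; returns the picture (384x512x3 uint8, red, green, blue); there is no depth.
- get_calibration(name): a dict with "fx", "fy", "cx", "cy" (pixels), "R" (3x3) and "t" (3): a world point X has camera coordinates R X + t; the wrist camera has in their place "tool_from_camera" (4x4, takes a point from camera to tool coordinates, whose origin is the TCP and whose axes are the flange's). Camera axes: x right, y down, z forward; pixel columns grow to the right and rows downward; lengths in mm; the calibration is good to about 2 mm. A picture is of the moment at which its call begins: read the wrist's pose just before it. get_calibration takes no time and is no camera call.
- env.sign_off(): hands the job in; it is judged then, once.
The state is a dict: "time_s": time; "joints": joint angles; "dq": joint speeds; "effort": joint torques, N m; "tool_pos": TCP position; "eef_rot": TCP orientation; "contact_force": force on the tool from outside, world axes, zero at the start; "moment": the same for the moment, N m; "grip_width": finger opening in mm; "gripper_force": force on a finger pad.
Only numpy, scipy, OpenCV 4.12 (cv2) and the standard library are available. Lean on these libraries where they do the work, as an engineer would, in place of code of your own. Each camera call takes 0.05 s, during which the arm holds its last target. There are 200 camera calls.

## Task

One round lens former is clamped in the middle of the grey stand, between the guide cheeks. Try the curve-gauge leaves from the wooden rack on its upper rim, feeling for the true middle, until you have the one that sits snugly all round without rocking; press that leaf down lightly (about 8 N) for about a second, never hard, and leave it sitting upright on the former. The other two leaves must end up standing in the rack; disturb nothing else.

Things in the scene. Friction and masses are not known exactly. Their poses are not given: they have to be found in the camera images.
- stand: Fixed grey stand, base 64 (x) x 212 (y) x 12 mm; origin under its centre, z up. Carries three white discs (lens formers of radius 18, 24 and 30 mm, 9 mm thick, axis along x, 45 mm over the desk) in a row along y. Which one is clamped in the middle is not told; the spares 70 mm either side do not matter. Leaves sit on the middle former between the guide cheeks.
- stand_axis (a point): Middle of the stand, 45 mm over the desk (axis height of the clamped former), stand's axes. The former's centre lies up to 5 mm off this point along y, to be felt or seen. Guide cheeks: aluminium uprights 11 mm apart in x, 11 to 31 mm either side in y, up to 82 mm over the desk, lips flared outward.
- rack: Fixed dark wooden rack, 46 (x) x 204 (y) x 30 mm; origin under its centre. Three slots in a row along y, at y = -64, 0, +64 mm; each 11 mm wide (x) and 60 mm long (y), floor 8 mm over the desk, walls 18 mm high with flared lips. The leaves stand in it, grip up, in any order.
- pen_torch: White pen torch lying on the desk, 13x137x15 mm; a bystander. Origin at its underside.
- contact_case_1: Contact lens case with one blue and one white cap, 28x62x16 mm; a bystander. Origin at its underside.
- screwdriver_a: Small screwdriver lying on the desk, 12x124x12 mm; a bystander. Origin at its underside.
- trial_frame: Trial spectacle frame standing on the desk, 131x143x47 mm; a bystander. Origin at its underside.
- leaf_18_grip (a point): Centre of the yellow grip of the 18 mm leaf: upright steel leaf 8 mm thick (its x), 39 mm wide (y), 82 mm high, some 60 g, with a concave arch of radius 18 mm in its underside. The point is 60 mm over the underside, 22 mm under the top; grip 8 x 24 mm, 55 mm tall: hold it across the 8 mm from above. z up.
- leaf_18_arc (a point): Centre of curvature of the 18 mm leaf's arch, leaf's axes, 11.8 mm under the underside (arch tips at y = +-14 mm there). On a former of equal radius it lies on the former's axis; on one 6 mm smaller 6 mm too low (12 mm: 12; the leaf rocks on the crown), on one 6 mm larger about 8 mm too high (12 mm: 15; it rides on its tips).
- leaf_24_grip (a point): Centre of the blue grip of the 24 mm leaf: upright steel leaf 8 mm thick (its x), 47 mm wide (y), 82 mm high, some 60 g, with a concave arch of radius 24 mm in its underside. The point is 60 mm over the underside, 22 mm under the top; grip 8 x 24 mm, 55 mm tall: hold it across the 8 mm from above. z up.
- leaf_24_arc (a point): Centre of curvature of the 24 mm leaf's arch, leaf's axes, 16.3 mm under the underside (arch tips at y = +-18 mm there). On a former of equal radius it lies on the former's axis; on one 6 mm smaller 6 mm too low (12 mm: 12; the leaf rocks on the crown), on one 6 mm larger about 8 mm too high (12 mm: 15; it rides on its tips).
- leaf_30_grip (a point): Centre of the red grip of the 30 mm leaf: upright steel leaf 8 mm thick (its x), 55 mm wide (y), 82 mm high, some 60 g, with a concave arch of radius 30 mm in its underside. The point is 60 mm over the underside, 22 mm under the top; grip 8 x 24 mm, 55 mm tall: hold it across the 8 mm from above. z up.
- leaf_30_arc (a point): Centre of curvature of the 30 mm leaf's arch, leaf's axes, 20.8 mm under the underside (arch tips at y = +-22 mm there). On a former of equal radius it lies on the former's axis; on one 6 mm smaller 6 mm too low (12 mm: 12; the leaf rocks on the crown), on one 6 mm larger about 8 mm too high (12 mm: 15; it rides on its tips).
Things that resemble listed ones, but are neither listed nor needed, are in the scene too. What is shaped like the part that bears leaf_30_grip but green is not meant.

How it is judged:
By the outcome, as a careful person would: the job done as asked, in the order asked, and still so for the second after the job is handed in, with the robot touching nothing.
It also fails if it takes over 72 s, if anything falls off the work surface, if the arm or the gripper's body presses on something with over 40 N, if the wrist force passes 120 N, or if a joint passes its speed limit or range.

## Working session

There is one attempt and no reset: what is moved stays moved. The work goes in short steps, Python scripts to look and compute and a tool call to move; the robot and the scene stay as the last step left them, time stands still between calls to the robot, and variables do not carry over. Pictures are saved under pics/ and viewed, at most 11 in all, crops included, and the job is handed in when it is done.

Besides the shell and the picture viewer there is one more tool, called after "Call:" as a command line: name --pt "numbers of a row" for each row, then --argument value for the rest. jog_arm: Moves the arm, as the interface text tells. Its arguments: {"type":"object","properties":{"moves":{"type":"array","items":{"type":"array","items":{"type":"number"}}},"hand":{"type":"number"},"newtons":{"type":"number"}},"required":["moves"]}

```bash
mkdir -p pics; ls; python3 - <<'E'
from cell import sensors,camera,get_calibration
import cv2,numpy as np
print(sensors.sense())
for n in("scene","side"):
    im=camera(n); cv2.imwrite(f"pics/{n}0.png",im[:,:,::-1]); print(n,get_calibration(n))
print(get_calibration("wrist"))
E
```

```text
pics
{'time_s': 0.0, 'joints': array([ 1.28049734,  0.50835461, -0.23751722,  1.5011635 ,  0.12570351,
        1.14890188, -0.15480718]), 'dq': array([ 3.40430651e-04,  7.08267807e-05, -1.83578802e-03, -1.70149355e-03,
        2.26458674e-03,  7.62441288e-04,  3.79652280e-04]), 'effort': array([ 3.92105621e-04, -6.20591784e+01, -2.18690224e+00, -2.49645263e+01,
        1.26038294e-02,  1.19639104e-02,  1.79517491e-05]), 'tool_pos': array([ 240.68806175, -576.23326993,  230.40841985]), 'eef_rot': array([-8.96396920e-04,  9.80480476e-01,  1.96614326e-01, -2.01270796e-04]), 'contact_force': array([-0.01492781,  0.26574223,  0.02446714]), 'moment': array([ 0.00696824, -0.01098594,  0.01826633]), 'gripper_force': 0.0, 'grip_width': 85.44210097665224}
scene {'fx': 374.3276944760024, 'fy': 374.3276944760024, 'cx': 252.35204145684267, 'cy': 187.71565996833712, 'R': array([[-0.73549811, -0.67732179,  0.01666492],
       [-0.47057251,  0.49298555, -0.73179694],
       [ 0.48744644, -0.54607732, -0.68131896]]), 't': array([442.12218832, 241.44339697, 696.87315807])}
side {'fx': 387.66406257398324, 'fy': 387.66406257398324, 'cx': 255.10469653234466, 'cy': 189.97903398280863, 'R': array([[-0.99379494, -0.10999584, -0.01650854],
       [-0.05707456,  0.63169138, -0.77311609],
       [ 0.09546785, -0.76737664, -0.63404967]]), 't': array([489.36026499,  25.98238255, 957.61851664])}
{'fx': 325.93762001088714, 'fy': 325.93762001088714, 'cx': 251.35211485870212, 'cy': 191.83165532053755, 'tool_from_camera': array([[-5.84706933e-04, -9.65696349e-01, -2.59673294e-01,
         6.64404708e+01],
       [ 9.99999643e-01, -4.06088798e-04, -7.41501953e-04,
         7.71100636e-02],
       [ 6.10615313e-04, -2.59673634e-01,  9.65696241e-01,
        -1.42854570e+02],
       [ 0.00000000e+00,  0.00000000e+00,  0.00000000e+00,
         1.00000000e+00]])}
```

View pics/scene0.png

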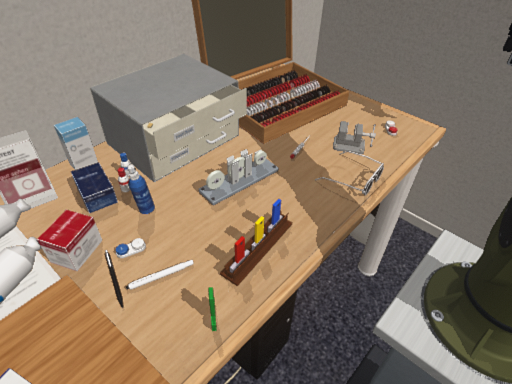

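View pics/side0.png

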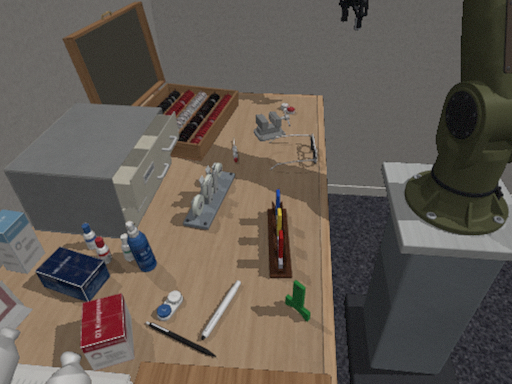

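The scene picture shows the rack from about (230,265) to (285,225), with red at (239,247), yellow at (260,229) and blue at (277,212). The stand is at about (238,178) and a green decoy at (212,308). I'll enlarge the rack and stand.

```bash
cat > h.py <<'E'
import cv2,numpy as np
from cell import sensors,camera,get_calibration
from scipy.spatial.transform import Rotation as Ro
def ray(n,u,v):
    c=get_calibration(n);d=np.array([(u-c['cx'])/c['fx'],(v-c['cy'])/c['fy'],1])
    R=np.array(c['R']);return -R.T@c['t'],R.T@d
def plane(n,u,v,z):
    o,d=ray(n,u,v);return o+d*(z-o[2])/d[2]
def tri(p,q):
    o1,d1=ray('scene',*p);o2,d2=ray('side',*q)
    s=np.linalg.lstsq(np.c_[d1,-d2],o2-o1,rcond=None)[0]
    a=o1+d1*s[0];b=o2+d2*s[1];return (a+b)/2,np.linalg.norm(a-b)
E
python3 - <<'E'
from h import *
a=cv2.imread('pics/scene0.png');b=cv2.imread('pics/side0.png')
A=cv2.resize(a[140:290,185:305],None,fx=4,fy=4,interpolation=2)[:, :400*2]
B=cv2.resize(b[155:285,170:310],None,fx=4,fy=4,interpolation=2)
cv2.imwrite('pics/c1.png',A);cv2.imwrite('pics/c2.png',B)
m={}
for n,im in(('scene',a),('side',b)):
    h=cv2.cvtColor(im,cv2.COLOR_BGR2HSV)
    for col,rg in dict(red=((0,170,90),(6,255,255)),yel=((22,170,120),(32,255,255)),blue=((105,150,90),(122,255,255))).items():
        mk=cv2.inRange(h,*map(np.array,rg)); 
        k,l,s,c=cv2.connectedComponentsWithStats(mk)
        for i in range(1,k):
            if s[i,4]>25 and 195<c[i][0]<305 and 180<c[i][1]<280: print(n,col,s[i],c[i].round(1))
E
```

```text
scene red [235 236  10  27 204] [239.4 248.8]
scene yel [255 216   9  27 193] [258.9 228.9]
scene blue [272 200   9  24 142] [275.7 211.8]
side red [279 230   4  17  49] [280.7 236.8]
side yel [278 209   4  21  63] [279.4 218.1]
side blue [277 190   3  17  38] [277.7 197.4]
```

View pics/c1.png

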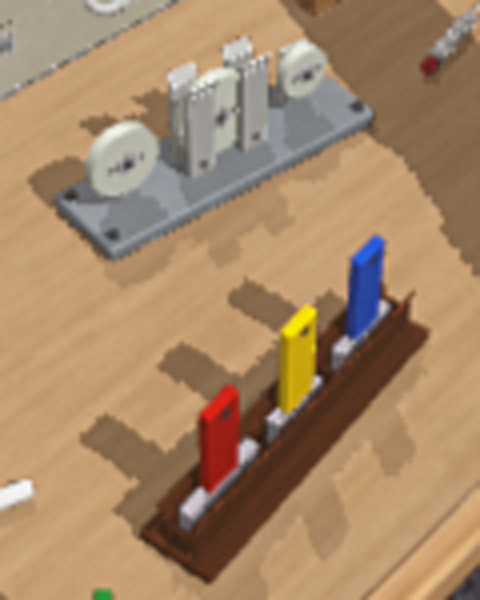

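View pics/c2.png

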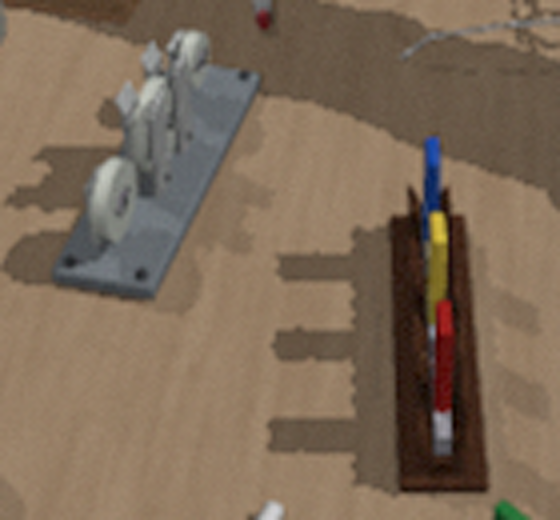

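The crops show the leaves upright in the rack as listed. On the stand, the left spare's centre is near scene crop (125,160), the middle disc near (220,112), and the small right spare near (303,70).

```bash
python3 - <<'E'
from h import *
P={'red':((239.4,248.8),(280.7,236.8)),'yel':((258.9,228.9),(279.4,218.1)),'blue':((275.7,211.8),(277.7,197.4))}
for k,(p,q) in P.items():
    X,e=tri(p,q);print(k,X.round(1),round(e,1))
f=lambda u,v:(185+u/4,140+v/4); g=lambda u,v:(170+u/4,155+v/4)
print('red bottom scene tops', plane('scene',*f(228,392),90),plane('scene',*f(307,312),90),plane('scene',*f(373,242),90))
print('side tops', plane('side',*g(445,304),90),plane('side',*g(438,215),90),plane('side',*g(433,141),90))
# rack bottom corners (z0)
print('rack near corners scene', plane('scene',*f(208,580),0),plane('scene',*f(425,345),0))
print('side rack top corners z30',[plane('side',*g(u,v),30).round(1) for u,v in((403,488),(486,488),(466,217),(391,217))])
print('stand side z12',[plane('side',*g(u,v),12).round(1) for u,v in((54,274),(152,294),(260,75),(188,66))])
print('stand scene z12',[plane('scene',*f(u,v),12).round(1) for u,v in((57,203),(112,250),(373,115),(318,80))])
for n,(u,v) in dict(L=(126,162),M=(220,115),R=(304,72)).items(): print(n,plane('scene',*f(u,v),45))
for n,(u,v) in dict(L=(118,204),M=(156,130),R=(194,65)).items(): print(n,plane('side',*g(u,v),45))
E
```

```text
red [411.4 243.7  77.7] 9.9
yel [419.2 179.6  70.6] 4.0
blue [425.8 119.1  73. ] 8.8
red bottom scene tops [414.89967926 233.43134281  90.        ] [421.72808812 169.26213083  90.        ] [429.52810852 108.27833507  90.        ]
side tops [413.42569175 233.78493171  90.        ] [420.84607603 169.19911506  90.        ] [427.35458777 108.57972887  90.        ]
rack near corners scene [ 3.91047455e+02  2.72832102e+02 -1.13686838e-13] [408.46480745  78.30182235   0.        ]
side rack top corners z30 [array([428.3, 300.4,  30. ]), array([388.4, 296.5,  30. ]), array([407.3, 103.1,  30. ]), array([450.5, 107.1,  30. ])]
stand side z12 [array([641.2, 153.8,  12. ]), array([581.5, 164.4,  12. ]), array([551.4, -45.4,  12. ]), array([601.4, -51.1,  12. ])]
stand scene z12 [array([638.1, 152.2,  12. ]), array([584. , 156.7,  12. ]), array([551.7, -46.4,  12. ]), array([601.9, -48.9,  12. ])]
L [606.98683208 121.40566864  45.        ]
M [596.72593419  51.14491218  45.        ]
R [587.57267836 -16.99190102  45.        ]
L [606.01467335 126.89556172  45.        ]
M [597.85102949  58.43098819  45.        ]
R [586.90027892  -8.89404566  45.        ]
```

```bash
cat >> h.py <<'E'
def proj(n,X):
    c=get_calibration(n);p=np.array(c['R'])@X+c['t'];return np.array([c['fx']*p[0]/p[2]+c['cx'],c['fy']*p[1]/p[2]+c['cy']])
def pose():
    s=sensors.sense();q=s['eef_rot'];return np.array(s['tool_pos']),Ro.from_quat([q[1],q[2],q[3],q[0]])
def down(yaw): # tool x at angle yaw(deg), z down
    c,s=np.cos(np.radians(yaw)),np.sin(np.radians(yaw));return Ro.from_matrix(np.array([[c,s,0],[s,-c,0],[0,0,-1]]).T)
def go(p,yaw=None):
    x,R=pose();d=R.inv().apply(np.array(p)-x)/300
    r=np.zeros(3) if yaw is None else (R.inv()*down(yaw)).as_rotvec()/np.radians(60)
    print('move',d.round(4),r.round(4))
def wproj(X,x,R):
    c=get_calibration('wrist');T=np.linalg.inv(np.array(c['tool_from_camera']));p=T[:3,:3]@R.inv().apply(X-x)+T[:3,3]
    return np.array([c['fx']*p[0]/p[2]+c['cx'],c['fy']*p[1]/p[2]+c['cy']])
def wplane(u,v,z,x,R):
    c=get_calibration('wrist');T=np.array(c['tool_from_camera']);d=T[:3,:3]@[(u-c['cx'])/c['fx'],(v-c['cy'])/c['fy'],1]
    o=x+R.apply(T[:3,3]);d=R.apply(d);return o+d*(z-o[2])/d[2]
E
python3 - <<'E'
from h import *
S=np.array([594,54,0.]);a=np.array([.157,.988,0])
for s in(70,0,-70):
    for r in(18,24,30):
        b=S+a*s+[0,0,45]
        t=np.linspace(0,6.28,60);pts=[proj('scene',b+r*(np.cos(x)*a+[0,0,np.sin(x)])+w*np.array([.988,-.157,0])) for x in t for w in(-4.5,4.5)]
        pts=(np.array(pts)-[185,140])*4;print(s,r,pts.min(0).round(),pts.max(0).round())
go([500,-150,330],60);go([420,120,330],96.4);print(pose()[1].apply([1,0,0]))
E
```

```text
70 18 [ 97. 135.] [155. 194.]
70 24 [ 88. 127.] [163. 203.]
70 30 [ 80. 118.] [172. 211.]
0 18 [192.  90.] [247. 148.]
0 24 [184.  82.] [255. 156.]
0 30 [176.  73.] [263. 164.]
-70 18 [281.  48.] [333. 104.]
-70 24 [274.  40.] [341. 112.]
-70 30 [266.  32.] [348. 120.]
move [ 1.3453 -0.9784 -0.33  ] [-1.500e-03 -5.000e-04 -6.221e-01]
move [ 1.4462 -1.9117 -0.3285] [-1.4000e-03 -1.0000e-03 -1.2287e+00]
[ 9.22694893e-01  3.85530977e-01 -3.23873663e-05]
```

Call:
jog_arm --pt "0.99 -0.65 -0.33 0 0 -0.6" --pt "0.99 -0.65 -0.33 0 0 -0.6" --pt "0.99 -0.65 -0.33 0 0 -0.6" --pt "0.99 -0.65 -0.33 0 0 -0.6" --pt "0.99 -0.65 -0.33 0 0 -0.6" --pt "0.99 -0.65 -0.33 0 0 -0.6" --pt "0.99 -0.65 -0.33 0 0 -0.6" --pt "0.99 -0.65 -0.33 0 0 -0.6" --pt "0.99 -0.65 -0.33 0 0 -0.6" --pt "0.99 -0.65 -0.33 0 0 -0.6"

```text
time_s: 0.93
tool_pos: [444.7, -274.6, 332.6]
eef_rot: [0.0, 0.869, 0.495, 0.003]
contact_force: [0.8, 0.3, 0.2]
grip_width: 85.2
gripper_force: 0.0
```

```bash
python3 - <<'E'
from h import *
x,R=pose();print(x,R.apply([1,0,0]),sensors.sense()['joints'].round(2));go([480,-80,330],80);go([414,234,250],96.4)
E
```

```text
[ 444.73176885 -274.63479911  332.57108769] [0.51046868 0.85988564 0.00429006] [ 0.88  0.3  -0.51  1.58  0.15  1.3  -0.19]
move [ 0.6179 -0.2301  0.0104] [ 0.0041 -0.0034 -0.3449]
move [ 1.4044 -0.9546  0.2779] [ 0.0046 -0.0029 -0.6183]
```

Call:
jog_arm --pt "0.89 -0.43 0 0.004 -0.003 -0.618" --pt "0.89 -0.43 0 0.004 -0.003 -0.618" --pt "0.89 -0.43 0 0.004 -0.003 -0.618" --pt "0.89 -0.43 0 0.004 -0.003 -0.618" --pt "0.89 -0.43 0 0.004 -0.003 -0.618" --pt "0.89 -0.43 0 0.004 -0.003 -0.618" --pt "0.89 -0.43 0 0.004 -0.003 -0.618" --pt "0.89 -0.43 0 0.004 -0.003 -0.618" --pt "0.89 -0.43 0 0.004 -0.003 -0.618"

```text
time_s: 1.68
tool_pos: [468.1, 16.0, 330.3]
eef_rot: [-0.001, 0.668, 0.744, -0.002]
contact_force: [0.3, -0.3, -0.0]
grip_width: 85.5
gripper_force: 0.0
```

```bash
python3 - <<'E'
from h import *
x,R=pose();print(x,R.apply([1,0,0]),sensors.sense()['joints'].round(2));go([414,200,260],96.4)
im=camera('wrist');cv2.imwrite('pics/w1.png',im[:,:,::-1])
for X in([594,54,75],[421,169,90],[414,234,90]): print(wproj(np.array(X,float),x,R))
E
```

```text
[468.1430927  15.9971624 330.3454009] [-1.06538513e-01  9.94308259e-01 -7.95197252e-04] [ 0.51  0.24 -0.77  1.7   0.17  1.28 -0.19]
move [ 0.6293 -0.113   0.2345] [-0.0044  0.0007 -0.0047]
[358.28003452 139.44897782]
[222.74316523  15.07752359]
[221.19046674 -56.54570966]
```

View pics/w1.png

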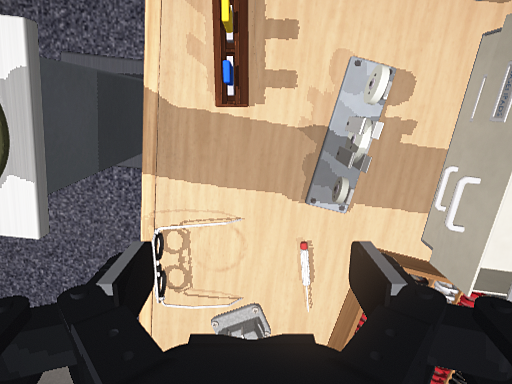

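Call:
jog_arm --pt "0.63 -0.11 0.2 -0.004 0 -0.005" --pt "0.63 -0.11 0.2 -0.004 0 -0.005" --pt "0.63 -0.11 0.2 -0.004 0 -0.005" --pt "0.63 -0.11 0.2 -0.004 0 -0.005" --pt "0.63 -0.11 0.2 -0.004 0 -0.005" --pt "0.63 -0.11 0.2 -0.004 0 -0.005" --pt "0.63 -0.11 0.2 -0.004 0 -0.005"

```text
time_s: 2.32
tool_pos: [416.1, 197.2, 269.5]
eef_rot: [0.0, 0.668, 0.744, -0.002]
contact_force: [1.3, -0.9, 0.5]
grip_width: 85.6
gripper_force: 0.0
```

```bash
cat >> h.py <<'E'
def cols(im,amin=40):
    h=cv2.cvtColor(im,cv2.COLOR_RGB2HSV);o={}
    for col,rg in dict(red=((0,170,80),(6,255,255)),yel=((22,150,100),(33,255,255)),blue=((105,150,70),(122,255,255))).items():
        cs,_=cv2.findContours(cv2.inRange(h,*map(np.array,rg)),0,1)
        cs=[c for c in cs if cv2.contourArea(c)>amin]
        o[col]=[cv2.minAreaRect(c) for c in cs]
    return o
E
python3 - <<'E'
from h import *
x,R=pose();print(x)
im=camera('wrist');cv2.imwrite('pics/w2.png',im[:,:,::-1])
for k,v in cols(im).items(): print(k,v)
E
```

```text
[416.11638911 197.20274764 269.47884575]
red [((254.5, 127.5), (25.0, 7.0), 90.0)]
yel [((254.5, 187.0), (32.0, 7.0), 90.0)]
blue [((255.0, 239.0), (6.0, 36.0), 0.0), ((507.5, 122.0), (20.0, 7.0), 90.0), ((453.5, 15.0), (24.0, 25.0), 90.0)]
```

View pics/w2.png

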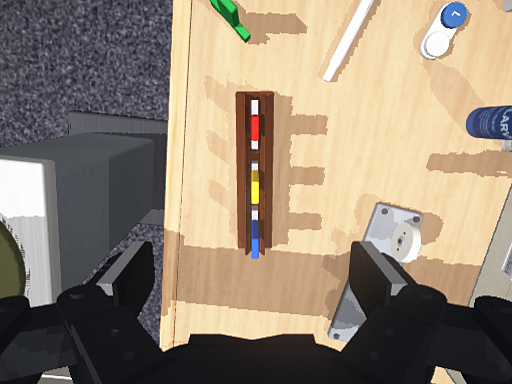

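The leaves line up vertically at column 254.5: red at row 127, yellow at 187, blue at 239. The tool is already nearly parallel to the rack, so next I'll work out the red grasp.

```bash
python3 - <<'E'
from h import *
x,R=pose()
for u,v in((254.5,115),(254.5,140),(254.5,187),(254.5,204),(254.5,220)): print(u,v,wplane(u,v,90,x,R).round(1))
# rack corners at z=30
for u,v in((236,92),(273,92),(238,248),(271,248)): print(u,v,wplane(u,v,30,x,R).round(1))
print(R.apply([1,0,0]))
go([412.5,234,135],96.4)
E
```

```text
254.5 115 [414.7 251.3  90. ]
254.5 140 [417.3 227.5  90. ]
254.5 187 [422.3 180.1  90. ]
254.5 204 [424.3 162.1  90. ]
254.5 220 [426.1 144.6  90. ]
236 92 [392.1 272.2  30. ]
273 92 [433.4 276.5  30. ]
238 248 [412.1  82.8  30. ]
271 248 [453.9  87.2  30. ]
[-0.10440921  0.99453071 -0.00271852]
move [ 0.1291 -0.0007  0.4487] [-0.0015  0.0026 -0.0068]
```

Call:
jog_arm --pt "0.13 -0.004 0.36 0 0.002 -0.007" --pt "0.13 -0.004 0.36 0 0.002 -0.007" --pt "0.13 -0.004 0.36 0 0.002 -0.007" --pt "0.13 -0.004 0.36 0 0.002 -0.007" --pt "0.13 -0.004 0.36 0 0.002 -0.007"

```text
time_s: 2.78
tool_pos: [411.5, 233.8, 161.4]
eef_rot: [-0.001, 0.667, 0.745, -0.002]
contact_force: [-1.0, 0.2, 0.2]
grip_width: 85.7
gripper_force: 0.0
```

```bash
python3 - <<'E'
from h import *
x,R=pose();print(x,R.apply([1,0,0]))
im=camera('wrist');cv2.imwrite('pics/w3.png',im[:,:,::-1])
for k,v in cols(im).items(): print(k,v,[[wplane(*p,90,x,R).round(1).tolist() for p in cv2.boxPoints(r)] for r in v[:1]])
print(wproj(np.array([415.5,236,90.]),x,R))
E
```

```text
[411.47638809 233.77310855 161.37038359] [-0.11079339  0.99384274 -0.00120033]
red [((257.0, 187.5), (47.0, 12.0), 90.0)] [[[408.7, 261.0, 90.0], [416.6, 261.9, 90.0], [420.6, 229.2, 90.0], [412.3, 228.3, 90.0]]]
yel [((256.5, 264.0), (8.999998092651367, 57.99999237060547), 0.0)] [[[420.1, 164.7, 90.0], [415.0, 210.7, 90.0], [421.3, 211.4, 90.0], [426.7, 165.4, 90.0]]]
blue [((256.0, 317.5), (43.0, 8.0), 90.0)] [[[420.4, 162.2, 90.0], [426.3, 162.8, 90.0], [430.7, 125.3, 90.0], [424.6, 124.6, 90.0]]]
[256.85195741 200.91844392]
```

View pics/w3.png

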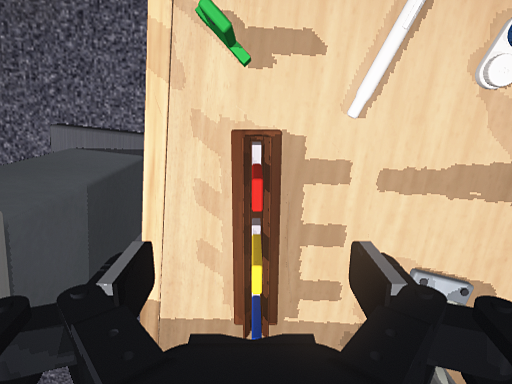

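Call:
jog_arm --pt "0.0225 0.013 0.1 0 0.001 0.004" --pt "0.0225 0.013 0.2 0 0.001 0.004" --pt "0.0225 0.013 0.3 0 0.001 0.004" --pt "0.0225 0.013 0.365 0 0.001 0.004" --pt "0.0225 0.013 0.365 0 0.001 0.004" --pt "0.0225 0.013 0.365 0 0.001 0.004"

```text
time_s: 3.33
tool_pos: [415.4, 242.4, 53.8]
eef_rot: [-0.0, 0.668, 0.744, 0.001]
contact_force: [0.4, 0.8, 0.6]
grip_width: 85.2
gripper_force: 0.0
```

Call:
jog_arm --pt "0 0 0 0 0 0" --pt "0 0 0 0 0 0" --pt "0 0 0 0 0 0" --pt "0 0 0 0 0 0" --pt "0 0 0 0 0 0" --pt "0 0 0 0 0 0" --pt "0 0 0 0 0 0" --pt "0 0 0 0 0 0" --pt "0 0 0 0 0 0" --pt "0 0 0 0 0 0" --hand 1 --newtons 40

```text
time_s: 4.17
tool_pos: [414.2, 243.3, 52.9]
eef_rot: [-0.001, 0.668, 0.745, 0.0]
contact_force: [-0.3, -0.7, 6.4]
grip_width: 7.9
gripper_force: 41.6
```

```bash
python3 - <<'E'
from h import *
x,R=pose();print(x,R.as_matrix().round(4))
im=camera('wrist')
for k,v in cols(im).items(): print(k,v)
go([594,54,240],90-9-0)
E
```

```text
[414.18041284 243.25368136  52.88828486] [[-1.087e-01  9.941e-01 -3.000e-04]
 [ 9.941e-01  1.087e-01  1.400e-03]
 [ 1.400e-03 -2.000e-04 -1.000e+00]]
red [((251.0, 271.0), (106.0, 20.0), 90.0)]
yel [((251.5, 331.5), (13.0, 13.0), 0.0)]
blue []
move [-0.6915  0.5272 -0.6248] [-0.0004 -0.0013  0.2541]
```

Call:
jog_arm --pt "0 0 -0.05 0 0 0" --pt "0 0 -0.12 0 0 0" --pt "0 0 -0.22 0 0 0" --pt "0 0 -0.34 0 0 0" --pt "0 0 -0.46 0 0 0" --pt "0 0 -0.55 0 0 0" --pt "0 0 -0.55 0 0 0"

```text
time_s: 4.8
tool_pos: [415.8, 245.0, 222.4]
eef_rot: [0.0, 0.667, 0.745, 0.004]
contact_force: [0.8, 0.3, -0.8]
grip_width: 7.4
gripper_force: 40.8
```

```bash
python3 - <<'E'
from h import *
x,R=pose();print(x,R.as_matrix().round(4))
im=camera('wrist');cv2.imwrite('pics/w4.png',im[:,:,::-1])
for k,v in cols(im).items(): print(k,v)
r=cols(im)['red'][0]
# y extent relative tool: top at TCP+42.6 (95.5-52.9)
for v in(r[0][1]-max(r[1])/2,r[0][1]+max(r[1])/2):
    for h in(42.6,-12.4): print(v,h,R.inv().apply(wplane(r[0][0],v,x[2]+h,x,R)-x).round(1))
go([594,54,220],81)
E
```

```text
[415.755186   245.0142988  222.39337712] [[-0.1089  0.994   0.006 ]
 [ 0.994   0.1089  0.0054]
 [ 0.0047  0.0065 -1.    ]]
red [((251.5, 271.0), (18.999996185302734, 105.99998474121094), 0.0)]
yel []
blue [((470.12603759765625, 55.39544677734375), (24.542789459228516, 18.27764892578125), 68.74949645996094)]
218.00000762939453 42.6 [ 30.1   0.7 -42.5]
218.00000762939453 -12.4 [10.5  0.8 12.5]
323.99999237060547 42.6 [ -9.9   0.7 -42.6]
323.99999237060547 -12.4 [-51.4   0.7  12.2]
move [-6.938e-01  5.240e-01 -5.000e-04] [ 0.0035 -0.0035  0.2536]
```

View pics/w4.png

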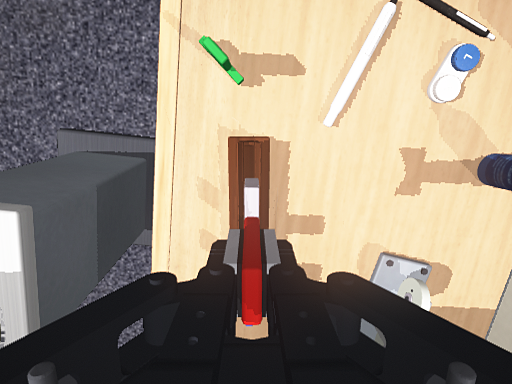

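Call:
jog_arm --pt "-0.97 0.46 -0.06 0.0035 -0.0035 0.25" --pt "-0.97 0.46 -0.06 0.0035 -0.0035 0.25" --pt "-0.97 0.46 -0.06 0.0035 -0.0035 0.25" --pt "-0.97 0.46 -0.06 0.0035 -0.0035 0.25" --pt "-0.97 0.46 -0.06 0.0035 -0.0035 0.25" --pt "-0.97 0.46 -0.06 0.0035 -0.0035 0.25" --pt "-0.97 0.46 -0.06 0.0035 -0.0035 0.25" --pt "-0.97 0.46 -0.06 0.0035 -0.0035 0.25" --pt "-0.97 0.46 -0.06 0.0035 -0.0035 0.25" --pt "-0.97 0.46 -0.06 0.0035 -0.0035 0.25"

```text
time_s: 5.68
tool_pos: [582.8, -33.7, 232.6]
eef_rot: [-0.002, 0.76, 0.649, -0.004]
contact_force: [1.3, 0.9, 0.7]
grip_width: 7.5
gripper_force: 40.7
```

```bash
python3 - <<'E'
from h import *
x,R=pose();print(x,R.as_matrix().round(4))
im=camera('wrist');cv2.imwrite('pics/w5.png',im[:,:,::-1])
cv2.imwrite('pics/w5c.png',cv2.resize(im[0:240,130:400,::-1],None,fx=2.5,fy=2.5,interpolation=2))
for X in([594,54,12],[594,54,75]): print(wproj(np.array(X,float),x,R))
E
```

```text
[582.77405084 -33.74902575 232.55277916] [[ 0.1565  0.9877 -0.0081]
 [ 0.9877 -0.1565 -0.002 ]
 [-0.0032 -0.0076 -1.    ]]
[249.73723895  81.64116932]
[248.8756453   77.05169124]
```

View pics/w5c.png

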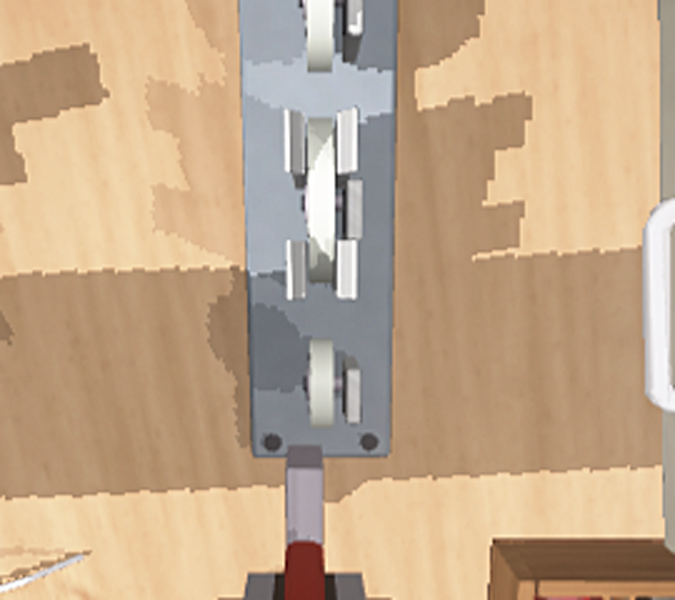

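The middle former spans crop rows 118–282 (a diameter of about 66 px, so 30 mm radius), with the centre near column 320 and row 200. The far spare is clearly the 18 mm one. I'll let the arm settle and measure the centre again.

Call:
jog_arm --pt "0 0 0 0 0 0" --pt "0 0 0 0 0 0" --pt "0 0 0 0 0 0" --pt "0 0 0 0 0 0"

```text
time_s: 6.07
tool_pos: [582.7, -30.4, 235.2]
eef_rot: [-0.001, 0.759, 0.652, -0.002]
contact_force: [0.1, 0.1, -1.4]
grip_width: 7.6
gripper_force: 40.7
```

```bash
python3 - <<'E'
from h import *
x,R=pose();print(x,R.as_matrix().round(4))
im=camera('wrist');g=im.astype(int)
hs=cv2.cvtColor(im,cv2.COLOR_RGB2HSV)
v0,u0=0,0
for u in range(255,262,2):
    print(u,[(v,g[v,u].tolist()) for v in list(range(40,56,2))+list(range(104,122,2))])
for v in(60,72,80,88,100): print(v,[(u,int(g[v,u].sum()/3),int(g[v,u,2]-g[v,u,0])) for u in range(242,276)])
E
```

```text
[582.70163557 -30.43918818 235.16288725] [[ 0.1507  0.9886 -0.0045]
 [ 0.9886 -0.1507 -0.0023]
 [-0.0029 -0.0041 -1.    ]]
255 [(40, [189, 197, 208]), (42, [189, 197, 208]), (44, [189, 198, 207]), (46, [189, 198, 207]), (48, [188, 195, 205]), (50, [191, 199, 209]), (52, [156, 157, 148]), (54, [166, 167, 158]), (104, [181, 181, 173]), (106, [173, 173, 164]), (108, [167, 167, 158]), (110, [132, 132, 125]), (112, [113, 114, 107]), (114, [103, 104, 96]), (116, [95, 97, 95]), (118, [132, 139, 145]), (120, [130, 137, 143])]
257 [(40, [188, 196, 206]), (42, [188, 196, 207]), (44, [189, 197, 208]), (46, [190, 195, 204]), (48, [188, 194, 203]), (50, [193, 200, 211]), (52, [153, 153, 142]), (54, [168, 168, 160]), (104, [178, 179, 171]), (106, [170, 170, 162]), (108, [141, 142, 134]), (110, [121, 122, 115]), (112, [116, 116, 109]), (114, [106, 106, 99]), (116, [108, 110, 107]), (118, [133, 138, 147]), (120, [131, 136, 143])]
259 [(40, [188, 195, 203]), (42, [186, 193, 202]), (44, [187, 194, 203]), (46, [188, 194, 202]), (48, [185, 194, 202]), (50, [190, 201, 210]), (52, [152, 153, 141]), (54, [
[... 2642 characters left out ...]
0), (266, 101, 10), (267, 36, 1), (268, 66, 0), (269, 165, -2), (270, 199, -3), (271, 198, -4), (272, 200, -4), (273, 206, -4), (274, 196, -5), (275, 100, 12)]
100 [(242, 176, 16), (243, 175, 17), (244, 180, 16), (245, 231, 2), (246, 250, -2), (247, 138, 3), (248, 159, 4), (249, 161, 4), (250, 169, 2), (251, 169, 3), (252, 143, 9), (253, 135, 12), (254, 191, -11), (255, 185, -10), (256, 186, -9), (257, 228, -8), (258, 250, -3), (259, 246, -4), (260, 245, -3), (261, 228, -5), (262, 235, -5), (263, 239, -9), (264, 107, 9), (265, 176, 0), (266, 208, -3), (267, 195, -4), (268, 196, -3), (269, 197, -2), (270, 205, -2), (271, 229, -3), (272, 205, -4), (273, 113, 3), (274, 133, 10), (275, 136, 12)]
```

```bash
python3 - <<'E'
from h import *
x=np.array([582.70,-30.44,235.16]);R=Ro.from_matrix([[.1507,.9886,-.0045],[.9886,-.1507,-.0023],[-.0029,-.0041,-1]])
c=get_calibration('wrist');T=np.array(c['tool_from_camera']);o=x+R.apply(T[:3,3])
d=[]
for v in(51.5,116.8):
    e=wplane(258.5,v,45,x,R);print(e);k=e-o;d.append(k/np.linalg.norm(k))
b=d[0]+d[1];C=o+b*(45-o[2])/b[2];print('former C',C, 'half angle', np.arccos(d[0]@d[1])/2, np.linalg.norm(C-o)*np.sin(np.arccos(d[0]@d[1])/2))
for v in(60,72,84,100):print('mid at z75',wplane(258.5,v,75,x,R))
print('cheeks z82',wplane(258.6,48,82,x,R),wplane(258.6,115,82,x,R))
# stand edges at z12: crop cols rows
for u,v in((130+243/2.5,60/2.5),(130+396/2.5,60/2.5),(130+253/2.5,455/2.5),(130+388/2.5,455/2.5)):print('stand',wplane(u,v,12,np.array([582.77,-33.75,232.55]),Ro.from_matrix([[.1565,.9877,-.0081],[.9877,-.1565,-.002],[-.0032,-.0076,-1]])))
E
```

```text
[606.50585336  80.98487411  45.        ]
[597.72335979  21.30318433  45.        ]
former C [602.09444947  51.00705102  45.        ] half angle 0.09013231736463596 30.000475553977726
mid at z75 [604.36921195  70.08510364  75.        ]
mid at z75 [602.94159352  60.38368121  75.        ]
mid at z75 [601.4877468   50.50402366  75.        ]
mid at z75 [599.50722016  37.04529745  75.        ]
cheeks z82 [605.57869654  78.57209046  82.        ] [597.60586825  24.36220585  82.        ]
stand [580.22459329 112.33003849  12.        ]
stand [641.41342422 102.50213848  12.        ]
stand [555.73427146 -50.42838372  12.        ]
stand [616.82115021 -60.0374937   12.        ]
```

```bash
python3 - <<'E'
from h import *
go([601.7,51,150],81.5)
E
```

```text
move [0.2794 0.0223 0.2832] [-0.0038  0.0028 -0.0032]
```

Call:
jog_arm --pt "0.14 0.022 0 -0.004 0.003 -0.003" --pt "0.28 0.022 0 -0.004 0.003 -0.003" --pt "0.28 0.022 0.1 -0.004 0.003 -0.003" --pt "0.28 0.022 0.2 -0.004 0.003 -0.003" --pt "0.28 0.022 0.28 -0.004 0.003 -0.003" --pt "0.28 0.022 0.28 -0.004 0.003 -0.003" --pt "0.28 0.022 0.28 -0.004 0.003 -0.003" --pt "0.28 0.022 0.28 -0.004 0.003 -0.003"

```text
time_s: 6.78
tool_pos: [602.7, 50.8, 152.3]
eef_rot: [0.0, 0.758, 0.652, 0.001]
contact_force: [0.1, 0.1, -0.2]
grip_width: 7.5
gripper_force: 40.7
```

```bash
python3 - <<'E'
from h import *
x,R=pose();print(x,R.as_matrix().round(4),sensors.sense()['contact_force'])
go([601.7,51,117],81.5)
a=camera('scene');b=camera('side')
u,v=map(int,proj('scene',np.array([598,52,100])));A=a[v-30:v+35,u-40:u+40];
u2,v2=map(int,proj('side',np.array([598,52,100])));B=b[v2-30:v2+35,u2-40:u2+40]
print(u,v,u2,v2)
cv2.imwrite('pics/s2.png',np.vstack([cv2.resize(i[:,:,::-1],None,fx=4.5,fy=4.5,interpolation=2) for i in(A,B)]))
E
```

```text
[602.66348968  50.8366805  152.31115516] [[ 1.492e-01  9.888e-01  1.800e-03]
 [ 9.888e-01 -1.492e-01  9.000e-04]
 [ 1.200e-03  1.700e-03 -1.000e+00]] [ 0.10120219  0.14610486 -0.19706332]
move [-1.000e-04 -3.500e-03  1.177e-01] [ 0.0016 -0.0011 -0.0014]
239 150 207 167
```

View pics/s2.png

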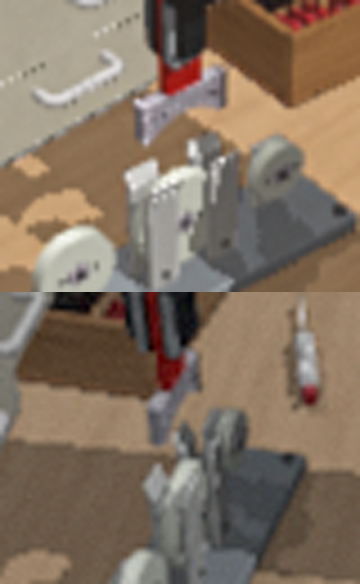

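The leaf hangs upright above the clamped former, with its centre at (182,105) over the disc at (185,205) in the upper crop. I'll lower it gently.

Call:
jog_arm --pt "0 -0.003 0.04 0.0016 -0.001 -0.001" --pt "0 -0.003 0.07 0.0016 -0.001 -0.001" --pt "0 -0.003 0.1 0.0016 -0.001 -0.001" --pt "0 -0.003 0.115 0.0016 -0.001 -0.001" --pt "0 -0.003 0.115 0.0016 -0.001 -0.001" --pt "0 -0.003 0.115 0.0016 -0.001 -0.001"

```text
time_s: 7.38
tool_pos: [600.8, 50.6, 115.8]
eef_rot: [-0.001, 0.758, 0.653, -0.001]
contact_force: [0.7, -0.1, -0.0]
grip_width: 7.6
gripper_force: 40.8
```

Call:
jog_arm --pt "0 0 0.004 0 0 0" --pt "0 0 0.008 0 0 0" --pt "0 0 0.012 0 0 0" --pt "0 0 0.012 0 0 0" --pt "0 0 0.012 0 0 0"

```text
time_s: 7.8
tool_pos: [601.5, 51.2, 113.1]
eef_rot: [-0.0, 0.758, 0.653, -0.0]
contact_force: [0.8, 2.3, 0.9]
grip_width: 7.7
gripper_force: 41.0
```

Call:
jog_arm --pt "0.003 0 0 0 0 0" --pt "0.004 0 0.002 0 0 0" --pt "0.004 0 0.004 0 0 0" --pt "0.004 0 0.004 0 0 0" --pt "0.004 0 0.004 0 0 0"

```text
time_s: 8.22
tool_pos: [601.5, 52.5, 111.8]
eef_rot: [-0.0, 0.758, 0.653, -0.0]
contact_force: [0.6, 2.8, 4.5]
grip_width: 7.9
gripper_force: 41.4
```

Call:
jog_arm --pt "0.003 0 0 0 0 0" --pt "0.004 0 0 0 0 0" --pt "0.004 0 0 0 0 0" --pt "0.004 0 0 0 0 0"

```text
time_s: 8.55
tool_pos: [601.4, 53.0, 111.5]
eef_rot: [-0.0, 0.758, 0.653, -0.001]
contact_force: [-0.1, 2.4, 3.3]
grip_width: 8.1
gripper_force: 41.3
```

```bash
python3 - <<'E'
from h import *
s=sensors.sense();print(s['contact_force'],s['moment'],s['tool_pos'])
E
```

```text
[-0.0631436   2.40442811  3.3029384 ] [ 0.69505462 -0.18556742  0.0474744 ] [601.41731292  53.0277658  111.5388099 ]
```

Call:
jog_arm --pt "0.003 0 0 0 0 0" --pt "0.004 0 0.001 0 0 0" --pt "0.004 0 0.001 0 0 0" --pt "0.004 0 0.001 0 0 0"

```text
time_s: 8.88
tool_pos: [601.3, 54.0, 110.9]
eef_rot: [-0.001, 0.758, 0.653, -0.001]
contact_force: [0.8, 1.7, 1.7]
grip_width: 7.0
gripper_force: 41.1
```

```bash
python3 - <<'E'
from h import *
s=sensors.sense();print(s['contact_force'],s['moment'],s['tool_pos'])
E
```

```text
[0.79992247 1.65247061 1.67665272] [ 0.44557022 -0.06496523 -0.0293587 ] [601.25779243  53.99958065 110.91235911]
```

Call:
jog_arm --pt "0.003 0 0 0 0 0" --pt "0.003 0 0.001 0 0 0" --pt "0.003 0 0.002 0 0 0" --pt "0.003 0 0.002 0 0 0"

```text
time_s: 9.22
tool_pos: [601.4, 54.8, 110.5]
eef_rot: [-0.0, 0.758, 0.653, -0.001]
contact_force: [0.5, -0.8, 1.9]
grip_width: 7.4
gripper_force: 41.3
```

```bash
python3 - <<'E'
from h import *
s=sensors.sense();print(s['contact_force'],s['moment'],s['tool_pos'])
E
```

```text
[ 0.45086055 -0.79378609  1.87053167] [0.05985992 0.1510698  0.00500869] [601.37200162  54.75807471 110.47104356]
```

Call:
jog_arm --pt "-0.0005 0 0.002 0 0 0" --pt "-0.0005 0 0.004 0 0 0" --pt "-0.0005 0 0.004 0 0 0" --pt "-0.0005 0 0.004 0 0 0"

```text
time_s: 9.55
tool_pos: [601.6, 54.8, 110.4]
eef_rot: [-0.0, 0.758, 0.653, -0.001]
contact_force: [-3.7, 0.3, 10.8]
grip_width: 7.7
gripper_force: 42.4
```

```bash
python3 - <<'E'
from h import *
s=sensors.sense();print(s['contact_force'],s['moment'],s['tool_pos'])
E
```

```text
[-3.74855422  0.25577771 10.75381173] [-0.15797739  0.86731367 -0.03261408] [601.58600707  54.81723669 110.41758306]
```

Call:
jog_arm --pt "0 -0.0015 -0.001 0 0 0" --pt "0 -0.0015 -0.001 0 0 0" --pt "0 -0.0015 -0.001 0 0 0" --pt "0 -0.0015 -0.001 0 0 0"

```text
time_s: 9.88
tool_pos: [601.5, 54.8, 110.4]
eef_rot: [0.0, 0.758, 0.653, -0.001]
contact_force: [-1.1, -1.0, 6.4]
grip_width: 7.5
gripper_force: 42.0
```

Call:
jog_arm --pt "0 -0.0005 0.0006 0 0 0" --pt "0 -0.0005 0.0006 0 0 0" --pt "0 -0.0005 0.0006 0 0 0" --pt "0 -0.0005 0.0006 0 0 0" --pt "0 -0.0005 0.0006 0 0 0" --pt "0 -0.0005 0.0006 0 0 0" --pt "0 -0.0005 0.0006 0 0 0" --pt "0 -0.0005 0.0006 0 0 0" --pt "0 -0.0005 0.0006 0 0 0" --pt "0 -0.0005 0.0006 0 0 0"

```text
time_s: 10.72
tool_pos: [601.5, 54.8, 110.4]
eef_rot: [0.0, 0.758, 0.652, -0.0]
contact_force: [-1.6, -0.2, 8.5]
grip_width: 7.6
gripper_force: 42.2
```

Call:
jog_arm --pt "0 0 0 0 0 0" --pt "0 0 0 0 0 0" --pt "0 0 0 0 0 0" --pt "0 0 0 0 0 0" --pt "0 0 0 0 0 0" --pt "0 0 0 0 0 0"

```text
time_s: 11.22
tool_pos: [601.5, 54.8, 110.4]
eef_rot: [0.0, 0.758, 0.653, -0.0]
contact_force: [-1.2, 0.3, 9.1]
grip_width: 7.7
gripper_force: 42.2
```

Call:
jog_arm --pt "0 0 -0.003 0 0 0" --pt "0 0 -0.003 0 0 0" --pt "0 0 -0.003 0 0 0"

```text
time_s: 11.47
tool_pos: [601.1, 54.8, 110.5]
eef_rot: [-0.0, 0.758, 0.653, -0.001]
contact_force: [0.1, -0.4, 3.9]
grip_width: 7.5
gripper_force: 41.3
```

Call:
jog_arm --pt "0 0 0 0 0 0" --pt "0 0 0 0 0 0" --pt "0 0 0 0 0 0" --pt "0 0 0 0 0 0" --pt "0 0 0 0 0 0" --pt "0 0 0 0 0 0" --pt "0 0 0 0 0 0" --pt "0 0 0 0 0 0" --hand 0

```text
time_s: 12.13
tool_pos: [601.0, 55.0, 110.4]
eef_rot: [-0.0, 0.758, 0.653, -0.001]
contact_force: [-0.1, 0.0, 0.2]
grip_width: 85.5
gripper_force: 0.0
```

Call:
jog_arm --pt "0 0 -0.05 0 0 0" --pt "0 0 -0.1 0 0 0" --pt "0 0 -0.2 0 0 0" --pt "0 0 -0.3 0 0 0" --pt "-0.1 0 -0.4 0 0 0" --pt "-0.2 0 -0.4 0 0 0" --pt "-0.3 0 -0.4 0 0 0" --pt "-0.3 0 -0.4 0 0 0" --pt "-0.3 0 -0.4 0 0 0" --pt "-0.3 0 -0.4 0 0 0"

```text
time_s: 12.97
tool_pos: [587.8, -33.6, 230.5]
eef_rot: [-0.001, 0.758, 0.653, -0.001]
contact_force: [-0.9, 0.5, 0.1]
grip_width: 85.5
gripper_force: 0.0
```

```bash
python3 - <<'E'
from h import *
a=camera('scene');b=camera('side')
A=a[120:270,185:305];B=b[140:290,170:290]
cv2.imwrite('pics/s3.png',np.hstack([cv2.resize(i[:,:,::-1],None,fx=3.3,fy=3.3,interpolation=2) for i in(A,B)]))
E
```

```text
(no output)
```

View pics/s3.png

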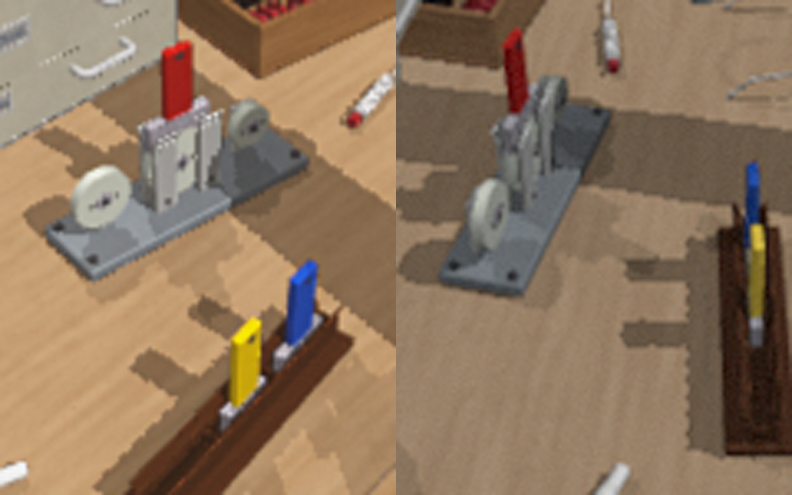

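The red leaf sits upright on the former, with its grip at (177,80) in the left crop. Yellow and blue still stand in the rack and nothing else has moved, so I'll hand the job in.

```bash
python3 -c "
from cell import env
print(env.sign_off())"
```

```text
the job is handed in; nothing more can be done
None
```

The red 30 mm leaf is on the clamped former, snug and upright, pressed at about 6–9 N (a brief 10.8 N at first) for a little over a second. I measured the former at 30 mm by camera, so I tried only this leaf. The yellow and blue leaves stayed in the rack, and the job is handed in after about 13 s of robot time.

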